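# Change over the candle-dipping station

### The job

Change over the candle-dipping station: without lifting or tipping either pot, slide the low saucepan from the middle heating mark of the hob along to the rest mark (the grey disc with a cross) at its free end, then slide the tall pot from the other end onto the middle heating mark, and only then push the hob's toggle switch over to on (fully away from the robot). Also hang every candle pair that is standing on the table over the drying bar, one candle on each side of it, and leave the pairs hanging there clear of the table; the order of these among the other steps is free. Do not disturb the other things lying about.

Things in the scene. Friction and masses are not known exactly. Their poses are not given: they have to be found in the camera images.
- hob: fixed table-top hob, a black-topped slab 270 mm (x) by 440 mm (y) by 40 mm high; origin at the centre of its underside, z up. Three marked positions, 135 mm apart in a row along its y: circles 132 mm in diameter at y = -135, 0 and +135 mm, the middle one a double circle (the heating mark). Its yaw varies a little
- hot_mark (a point): centre of the middle heating mark, on the hob's top face (40 mm above the table)
- rest_mark: the rest mark: a flat printed grey disc 132 mm in diameter with a dark cross, flush on the hob's top at one end position (either end); origin at its centre, 40 mm above the table. Nothing stands on it at the start
- saucepan: Low steel pot with fixed lid, 116 mm diameter, 62 mm tall plus a 20 mm knob (24 mm wide). One straight level black handle along its own -x, 18 mm wide (y), 14 mm thick, from 58 to 166 mm from the axis, its middle line 50 mm above the base. Origin: centre of the underside, z up. About 0.55 kg, friction about 0.6. Starts on the middle mark, handle roughly towards the robot
- tallpot: Tall aluminium pot with fixed lid, 92 mm diameter, 105 mm tall plus a 20 mm knob (24 mm wide). One straight level black handle along its own -x, 18 mm wide (y), 14 mm thick, from 46 to 154 mm from the axis, its middle line 50 mm above the base. Origin: centre of the underside, z up. About 0.55 kg, friction about 0.6. Starts on the other end mark, handle roughly towards the robot
- switch (a joint): Hob toggle lever, rad: near 0 (off) it leans to the robot (-x), 0.5 upright, 1.0 (on) leans away (+x); turns easily, stays where left. Steel rod 10 mm thick, 100 mm from pivot to the centre of a black 26 mm ball. Pivot 22 mm above the table, along y, on a fixed grey housing 70 (x) x 50 (y) x 25 mm high with a 26 mm drum round the pivot (top 35 mm)
- switch_tip (a point): centre of the ball at the lever's end; it moves with the lever. At joint value q it lies 100 sin(q - 0.5) mm in x (the lever's plane is turned by up to 0.1 rad) and 100 cos(q - 0.5) mm in height from the pivot
- rail: Fixed drying rail: flat drip tray 380 (y) x 154 mm (x), edges 12 mm high, with wooden posts (30 x 16 mm, 121 mm high) at y = -170 and +170 mm carrying a round bar of 16 mm diameter along y, axis 122 mm up. Origin: centre of the tray's underside, z up; yaw varies a little. A pair hung squarely lies across the bar, its origin 100 mm below the bar's top
- bar_top (a point): middle of the bar's top line, 130 mm above the table; axes as the rail's (y along the bar)
- pair1: Two cream candles (36 mm diameter, 90 mm tall, axes at x = -42 and +42 mm, 48 mm clear between) under a wooden spreader block 108 (x) x 24 (y) x 36 mm (z 100 to 136 mm), joined by 8 mm wires. Origin: centre of the underside (level with the candle feet), z up; 0.22 kg. Starts standing on the table; easily tipped over sideways (y). Four alike; some may be absent
- pair2: Two cream candles (36 mm diameter, 90 mm tall, axes at x = -42 and +42 mm, 48 mm clear between) under a wooden spreader block 108 (x) x 24 (y) x 36 mm (z 100 to 136 mm), joined by 8 mm wires. Origin: centre of the underside (level with the candle feet), z up; 0.22 kg. Starts standing on the table; easily tipped over sideways (y). Four alike; some may be absent
- pair3: Two cream candles (36 mm diameter, 90 mm tall, axes at x = -42 and +42 mm, 48 mm clear between) under a wooden spreader block 108 (x) x 24 (y) x 36 mm (z 100 to 136 mm), joined by 8 mm wires. Origin: centre of the underside (level with the candle feet), z up; 0.22 kg. Starts standing on the table; easily tipped over sideways (y). Four alike; some may be absent
- pair4: Two cream candles (36 mm diameter, 90 mm tall, axes at x = -42 and +42 mm, 48 mm clear between) under a wooden spreader block 108 (x) x 24 (y) x 36 mm (z 100 to 136 mm), joined by 8 mm wires. Origin: centre of the underside (level with the candle feet), z up; 0.22 kg. Starts standing on the table; easily tipped over sideways (y). Four alike; some may be absent
- cup1: paper cup, 68 mm mouth, 85 mm tall, near the robot; origin at the centre of its underside. It is a bystander: leave it alone
- cup2: paper cup, 72 mm mouth, 95 mm tall, behind the rail; origin at the centre of its underside. It is a bystander: leave it alone
- brush: paint brush 160 mm long lying in the drip tray under the bar, roughly along it. It is a bystander: leave it alone
- craftbox: cardboard craft box 90 x 90 x 85 mm behind the rail; origin at the centre of its underside. It is a bystander: leave it alone
- paintjar: paint jar 60 mm in diameter, 80 mm tall, behind the hob; origin at the centre of its underside. It is a bystander: leave it alone
Not all that is in view belongs to the job. What is shaped like the pair3 but purple is not meant.

How it is judged:
On the way, in this order (a step that is already met when the one before it is completed fails the run):
1. the saucepan has been slid to the rest mark (horizontal distance between saucepan and rest_mark below 0.02 m and angle between saucepan's own z axis and vertical below 0.1 rad and z of saucepan in the frame of hob above 0.03 m and linear speed of saucepan below 0.02 m/s), for 0.2 s.
2. the tall pot has been slid to the heating mark (horizontal distance between tallpot and hot_mark below 0.02 m and angle between tallpot's own z axis and vertical below 0.1 rad and z of tallpot in the frame of hob above 0.03 m and linear speed of tallpot below 0.02 m/s), for 0.2 s.
3. the switch has been pushed on (value of joint switch above 0.8 rad), for 0.2 s.
At the end, for the whole second after the job is handed in: both pots upright on the hob, saucepan within 20 mm of the rest mark, tall pot within 20 mm of the heating mark; switch past 0.8 rad; every pair present hangs over the bar between the posts (origin 85-112 mm below bar top, within 40 mm across, tilt under 0.35 rad); all at rest (all of step 1 and all of step 2 and value of joint switch above 0.8 rad and x of pair1 in the frame of bar_top between -0.04 and 0.04 m and y of pair1 in the frame of bar_top between -0.16 and 0.16 m and z of pair1 in the frame of bar_top between -0.112 and -0.085 m and angle between each of pair1, pair2, pair3, pair4's own z axis and vertical below 0.35 rad and linear speed of each of pair1, pair2, pair3, pair4 below 0.03 m/s and x of pair2 in the frame of bar_top between -0.04 and 0.04 m and y of pair2 in the frame of bar_top between -0.16 and 0.16 m and z of pair2 in the frame of bar_top between -0.112 and -0.085 m and x of pair3 in the frame of bar_top between -0.04 and 0.04 m and y of pair3 in the frame of bar_top between -0.16 and 0.16 m and z of pair3 in the frame of bar_top between -0.112 and -0.085 m and x of pair4 in the frame of bar_top between -0.04 and 0.04 m and y of pair4 in the frame of bar_top between -0.16 and 0.16 m and z of pair4 in the frame of bar_top between -0.112 and -0.085 m); the robot touches nothing.
It fails at once if the saucepan is lifted off the hob (by more than 12 mm) or tipped (by more than 0.25 rad) (z of saucepan in the frame of hob above 0.052 m or angle between saucepan's own z axis and vertical above 0.25 rad).
It fails at once if the tall pot is lifted off the hob (by more than 12 mm) or tipped (by more than 0.25 rad) (z of tallpot in the frame of hob above 0.052 m or angle between tallpot's own z axis and vertical above 0.25 rad).
It fails at once if a bystander is moved by more than 40 mm (distance of any of cup1, cup2, brush, craftbox, paintjar from where it was at the start of the episode above 0.04 m).
Of pair1, pair2, pair3, pair4 only 3 to 4 are there at a start; the rules pass over those that are not, and their reading is None.
At some moment in a run one of saucepan, tallpot may be knocked a few centimetres aside while the robot is not near it.
It also fails if it takes over 210 s, if anything falls off the work surface, if the arm or the gripper's body presses on something with over 40 N, if the wrist force passes 120 N, or if a joint passes its speed limit or range.

### The arm

A 6-joint arm with a two-finger parallel gripper is mounted at the origin on the work surface. World frame = base frame: x ahead of the robot, y to its left, z up, the work surface at z = 0. Lengths are in m, angles in rad, forces in N, time in s.
With the tool pointing down it reaches from about 0.375 to 0.975 m from the base axis. Payload 3.8 kg.
Tool frame: the origin (TCP) lies on the centre line of the jaws, within the pads' length; the fingertips stand 25 mm ahead of it and the grasp point (between the pads) lies 6 mm ahead of it; z points along the fingers, y is the line along which they close (so a half turn about z gives the same grasp; the last joint's range is limited). The gripper opens to 88 mm and grips with 3 to 60 N. Pads are 18 mm wide; open, the fingers measure 123 mm over their backs; the gripper's body (75 mm by 187 mm) begins 45 mm behind the grasp point.
Start: joints at [1.101, 0.264, 1.604, -0, 1.274, -0.037], TCP at [0.283, 0.613, 0.264] pointing down, gripper open.
Joint ranges: [-2.63, 2.63], [-0.94, 2.18], [0.31, 2.57], [-1.31, 4.45], [0, 2.66], [-2.55, 2.55]. Speed limits (rad/s): [2.57, 2.57, 3.14, 3.14, 3.14, 3.14].

### API

Orientations are given as a 3x3 rotation matrix whose columns are the frame's x, y, z axes.
In Python, from rig import arm gives the robot as it stands.
- The arm moves only by the shell command python3 -m pendant 'ROWS' [FORCE]. ROWS is text: rows parted by semicolons, each of 5 numbers parted by spaces: the shift along the tool's x, y, z in mm, then the turn about the tool's z in rad, then the finger opening in mm, from 0 to 88.1. A call has 1 to 8 rows; each row is the pose to reach, as a shift and turn from the pose commanded when the call began, along the tool's axes at that moment; what a row does not reach only later rows make up. A row lasts 1/8 s, in which the tool goes at most 62.5 mm and 10.7 degrees, less where a joint would pass 70% of its speed; a pose out of reach is approached as far as the arm can. A call with a gripper value outside its range is refused whole. The fingers move at their own pace and stop on an object; FORCE is the grip in N (left out, the last holds). Time passes only in rows, so rows that repeat a pose let the fingers close. It gives the time, the measured TCP pose, the force, the opening and the grip force at its end, in the units of the state.
- arm.read_state(): the state, without advancing time (a new reading comes with each control period).
- arm.snapshot(name): name is "side" or "top" or "wrist"; returns a dict with "image" (480x640x3 uint8, red, green, blue), "range_z" (480x640 float32, m along the optical axis (not along the pixel's ray), 0 where there is no reading), "fovy" (degrees; the focal length in pixels is half the picture's height over the tangent of half this angle, whatever the lens; pixels are square), "cx", "cy" (the principal point, pixels), "k1" (the pictures are not rectified: a ray, as slopes to the right and down, at radius r is drawn at 1 + k1 r^2 times it, then the intrinsics apply), "R" (3x3) and "t" (3): a world point X has camera coordinates R X + t. Camera axes: x right, y down, z forward; pixel columns grow to the right and rows downward; lengths in m; the calibration is good to about 2 mm. A picture is of the moment at which its call begins.
- arm.sign_off(): hands the job in; it is judged then, once.
The state is a dict: "time_s": time; "joint_positions": joint angles; "qd": joint speeds; "joint_torque": joint torques, N m; "tcp_pos": TCP position; "eef_rot": TCP orientation; "force": force on the tool from outside, world axes, zero at the start; "wrist_torque": the same for the moment, N m; "opening": finger opening in m; "grip_force": force on a finger pad.
Only numpy, scipy, OpenCV 4.12 (cv2) and the standard library are available. Lean on these libraries where they do the work, as an engineer would, in place of code of your own. Each camera call takes 0.05 s, during which the arm holds its last target. There are 200 camera calls.

## Working session

There is one attempt and no reset: what is moved stays moved. The work goes in short steps, Python scripts to look and compute and a shell command to move; the robot and the scene stay as the last step left them, time stands still between calls to the robot, and variables do not carry over. Pictures are saved under pics/ and viewed, at most 14 in all, crops included, and the job is handed in when it is done.

```bash
ls; mkdir -p pics
cat > h.py <<'E'
import numpy as np, cv2
from rig import arm
def snap(n,save=None):
    s=arm.snapshot(n)
    if save: cv2.imwrite('pics/'+save,s['image'][:,:,::-1])
    return s
def cam(s):
    f=240/np.tan(np.radians(s['fovy'])/2); return f
def rays(s,uv):
    f=cam(s); d=(np.asarray(uv,float).reshape(-1,2)-[s['cx'],s['cy']])/f
    q=d.copy()
    for _ in range(10): q=d/(1+s['k1']*(q**2).sum(1,keepdims=True))
    return np.c_[q,np.ones(len(q))]
def onplane(s,uv,z):
    R=np.array(s['R']);t=np.array(s['t']); D=rays(s,uv)@R; C=-R.T@t
    k=(z-C[2])/D[:,2]; return C+k[:,None]*D
def cloud(s):
    v,u=np.mgrid[0:480,0:640]; uv=np.c_[u.ravel(),v.ravel()]
    R=np.array(s['R']);t=np.array(s['t']); z=s['range_z'].ravel()
    P=(rays(s,uv)*z[:,None]-t)@R; P[z<=0]=np.nan
    return P.reshape(480,640,3)
def proj(s,X):
    R=np.array(s['R']);t=np.array(s['t']); c=np.atleast_2d(X)@R.T+t; q=c[:,:2]/c[:,2:]
    q=q*(1+s['k1']*(q**2).sum(1,keepdims=True)); return q*cam(s)+[s['cx'],s['cy']]
E
python3 - <<'E'
from h import *
for n in('top','side'):
    s=snap(n,n+'0.png'); print(n,s['fovy'],s['k1'],-np.array(s['R']).T@s['t'])
print(arm.read_state())
E
```

```text
pics
top 56.85955145567224 -0.03845959208865055 [ 0.3631889  -0.00293142  1.20421305]
side 49.682078564790366 0.05163740997576413 [-0.34657194 -0.79586405  0.97368722]
{'time_s': 0.1, 'joint_positions': array([ 1.10113252e+00,  2.64681850e-01,  1.60518876e+00, -3.00458291e-05,
        1.27366704e+00, -3.68926324e-02]), 'qd': array([ 0.00141091,  0.00020335, -0.00438038,  0.00108561,  0.0006158 ,
        0.00088972]), 'joint_torque': array([-6.44208467e-04, -5.03613389e+01, -3.58072972e+01,  7.29518384e-02,
        2.33163172e-02, -3.13925636e-05]), 'tcp_pos': array([0.28283887, 0.61226781, 0.262536  ]), 'eef_rot': array([[-9.07810720e-01,  4.19379263e-01, -8.54661717e-04],
       [ 4.19380132e-01,  9.07809039e-01, -1.74739762e-03],
       [ 4.30473061e-05, -1.94473443e-03, -9.99998108e-01]]), 'force': array([-0.59215742, -0.45041467, -0.70791754]), 'wrist_torque': array([-0.02150172, -0.00700616, -0.05285676]), 'grip_force': 0.0, 'opening': 0.08802696642042417}
```

View pics/top0.png

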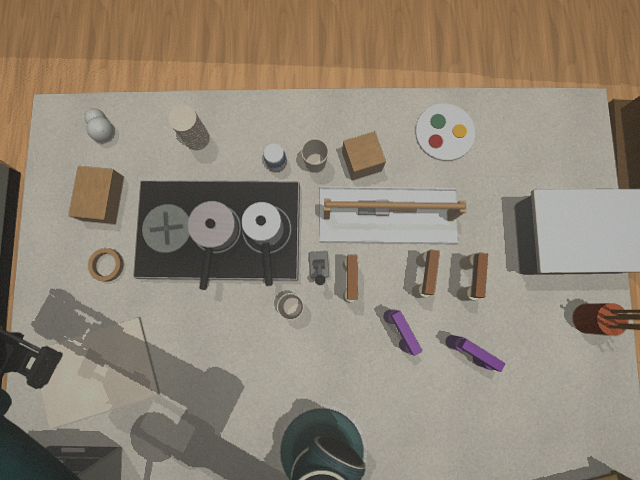

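View pics/side0.png

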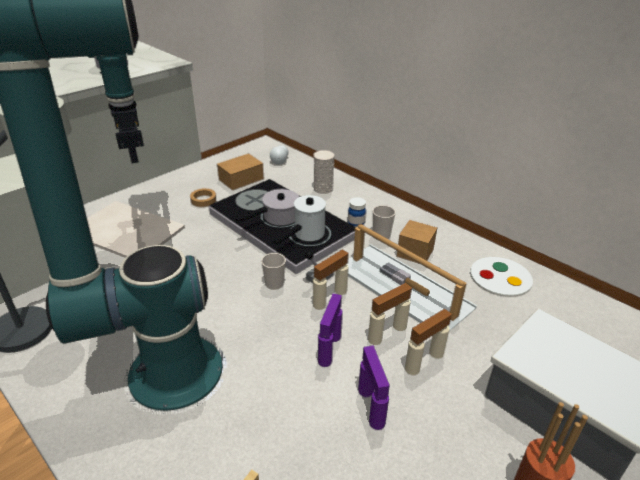

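The top view shows brown-topped pairs at (352,277), (429,273), (480,276). Lookalikes are purple at (405,332) and (478,350), and the brown boxes at (95,195) and (364,155). The rest mark is at (165,228), saucepan (211,224), tall pot (262,222), switch ball (320,280), bar (395,206). I'll take the three brown pairs and check them in a crop.

Run:
```python
from h import *
s=snap('top'); P=cloud(s); im=s['image']; hsv=cv2.cvtColor(im,cv2.COLOR_RGB2HSV)
crop=cv2.resize(im[170:370,300:520,::-1],None,fx=3.2,fy=3,interpolation=cv2.INTER_CUBIC); crop=cv2.resize(im[170:370,300:520,::-1],(660,600)); cv2.imwrite('pics/c1.png',crop)
def rect(m,name,z,mn=40):
    n,l,st,c=cv2.connectedComponentsWithStats(m.astype(np.uint8))
    for i in range(1,n):
        if st[i,4]<mn: continue
        v,u=np.where(l==i); X=onplane(s,np.c_[u,v],z)[:,:2]
        (c0,wh,a)=cv2.minAreaRect((X*1000).astype(np.float32)); b=cv2.boxPoints((c0,wh,a)); e=max([(b[1]-b[0]),(b[2]-b[1])],key=np.linalg.norm)
        print(name,np.mean(np.c_[u,v],0).round(),'c',np.round(c0,1),'wh',np.round(wh,1),'long axis',np.round(e/np.linalg.norm(e),3),'medz',np.nanmedian(P[l==i][:,2]).round(4))
box=lambda a,b,c,d:(lambda m:(m.__setitem__((slice(b,d),slice(a,c)),True),m)[1])(np.zeros((480,640),bool))
H,S,V=[hsv[...,i].astype(int) for i in range(3)]
Z=np.nan_to_num(P[...,2])
rect((Z>.12)&(Z<.15)&box(335,240,500,310),'pair',.136)
rect((Z>.11)&(Z<.15)&box(310,190,480,225),'bar',.13)
rect((Z>.115)&(Z<.135)&box(318,190,470,222),'bar2',.13)
rect((Z>.03)&(Z<.05)&(V<75)&box(120,170,310,290),'hobtop',.04)
rect((Z>.135)&(Z<.155)&box(230,190,290,260),'tallid',.145)
rect((Z>.095)&(Z<.108)&box(180,190,238,250),'panlid',.102)
rect((Z>.08)&(Z<.1095)&(V<70)&box(190,235,225,300),'panh',.097)
rect((Z>.08)&(Z<.11)&(V<70)&box(250,235,280,300),'tallh',.097)
rect((Z>.02)&(Z<.045)&(V>80)&box(135,195,195,255),'rest',.04)
rect((Z>.05)&(Z<.15)&box(305,265,335,295),'switch',.11,10)
rect((V<60)&box(310,270,330,290),'ball',.11,10)
rect((Z>.015)&(Z<.04)&box(305,245,335,280),'housing',.025)
rect((Z>.004)&box(310,180,470,250),'tray',.012)
rect((Z>.02)&box(270,285,310,330),'cup1',.085)
rect((Z>.02)&box(300,135,330,173),'cup2',.095)
rect((Z>.02)&box(340,130,387,180),'cbox',.085)
rect((Z>.02)&box(260,140,290,172),'jar',.08)
print(P[284:290:5,205],P[205,395])
```

```text
pair [431. 272.] c [ 448.9 -270.6] wh [ 27.7 109.2] long axis [ 0.986 -0.166] medz 0.1367
pair [480. 275.] c [ 440.3 -388.6] wh [ 29.8 109.5] long axis [ 0.992 -0.13 ] medz 0.1364
pair [352. 277.] c [440. -79.] wh [ 24.1 106.2] long axis [ 1.    -0.017] medz 0.1366
bar [394. 205.] c [ 615.3 -188.6] wh [350.9  30.6] long axis [0.023 1.   ] medz 0.1286
bar2 [393. 204.] c [ 616.6 -188.7] wh [350.8  30.6] long axis [0.016 1.   ] medz 0.1287
hobtop [212. 222.] c [576.  274.4] wh [429.3 260.6] long axis [0.02 1.  ] medz 0.0402
hobtop [282. 233.] c [565.9 101.5] wh [ 41.  112.8] long axis [ 0.977 -0.213] medz 0.0411
hobtop [238. 259.] c [531.6 220.3] wh [173.5 148. ] long axis [1.    0.011] medz 0.0404
tallid [261. 221.] c [575.1 140.9] wh [94.5 93. ] long axis [1.    0.006] medz 0.1503
panlid [211. 224.] c [578.9 274.8] wh [120.2 117.1] long axis [0.846 0.533] medz 0.1062
panh [205. 268.] c [465.3 287. ] wh [ 19.4 105.4] long axis [ 0.993 -0.114] medz 0.0966
tallh [267. 263.] c [475.  131.3] wh [106.5  18.5] long axis [0.996 0.087] medz 0.0968
rest [166. 228.] c [579.6 411.4] wh [131.9 130.7] long axis [0.992 0.13 ] medz 0.0412
switch [319. 277.] c [443.4  -0.7] wh [22.2 42. ] long axis [ 1.    -0.008] medz 0.1176
ball [320. 280.] c [433.3  -1.1] wh [22.  20.9] long axis [0.454 0.891] medz 0.1187
housing [318. 263.] c [481.2   1.8] wh [69.5 49.6] long axis [0.998 0.058] medz 0.0261
tray [389. 214.] c [ 619.6 -200.2] wh [410.1 166.6] long axis [0.022 1.   ] medz 0.0081
cup1 [288. 306.] c [369.6  73.8] wh [65.2 64.5] long axis [0.006 1.   ] medz 0.0735
cup2 [314. 153.] c [761.8   7.6] wh [85.5 69.7] long axis [0.953 0.302] medz 0.069
cbox [363. 155.] c [ 763.1 -118.5] wh [104.8  99.8] long axis [0.957 0.292] medz 0.0846
jar [274. 157.] c [760.8 117.6] wh [73.2 57. ] long axis [0.898 0.44 ] medz 0.0777
[[0.42521566 0.28641892 0.09464232]
 [0.41288235 0.28692896 0.09129568]] [ 0.61543828 -0.18972942  0.12910713]
```

View pics/c1.png

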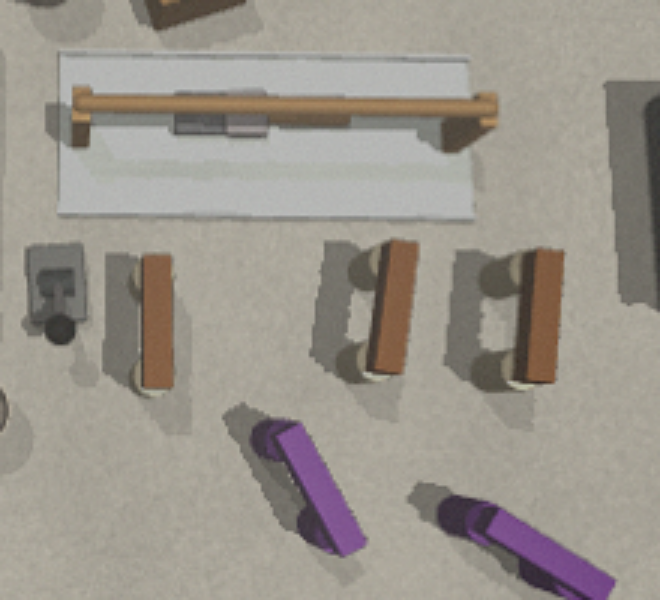

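The crop confirms three upright brown spreaders over cream candles; the purple ones are decoys. The sizes fit: pairs 108x24, lids 116 and 92, disc 132. I'll start with the saucepan.

```bash
cat >> h.py <<'E'
def go(x,y,z,d=None):
    """tool-frame shift (mm) and turn to put TCP at x,y,z (mm), tool x along d (mod pi)"""
    s=arm.read_state(); R=s['eef_rot']; p=s['tcp_pos']*1000
    sh=R.T@(np.array([x,y,z])-p); tn=0
    if d is not None:
        v=R.T@np.array([d[0],d[1],0]); tn=np.arctan2(v[1],v[0]); tn=(tn+np.pi/2)%np.pi-np.pi/2
    print('rows:',sh.round(1),'turn',round(tn,3),'| tcp',p.round(1),'open',round(s['opening']*1000,1),'f',s['force'].round(1),'t',round(s['time_s'],2),'q6',s['joint_positions'][5].round(2))
E
python3 -c "
from h import *
go(490,285,170,(-.993,.114))"
```

```text
rows: [-325.3 -210.1   93. ] turn -0.318 | tcp [282.9 612.3 262.7] open 87.9 f [-0.4  0.  -0.3] t 0.15 q6 -0.04
```

```bash
python3 -m pendant '-40 -26 0 -0.05 60; -80 -52 0 -0.1 60; -120 -78 0 -0.15 60; -162 -105 0 -0.2 60; -204 -131 10 -0.25 60; -245 -158 20 -0.3 60; -286 -184 40 -0.318 60; -325 -210 60 -0.318 60' 40; python3 -m pendant '0 0 16 0 60; 0 0 33 0 60; 0 0 33 0 60'
python3 - <<'E'
from h import *
s=snap('wrist','w1.png'); go(490,285,97,(-.993,.114))
P=cloud(s); V=s['image'].max(2); Z=np.nan_to_num(P[...,2])
m=(Z>.088)&(Z<.1)&(V<75)&(P[...,0]<.52)
print(m.sum(), cv2.fitLine((P[m][:,:2]*1000).astype(np.float32),2,0,.01,.01).ravel(), np.nanmin(P[m],0),np.nanmax(P[m],0))
E
```

```text
time_s: 1.15
tcp_pos: [0.4907, 0.2844, 0.2032]
eef_rot: [[-0.993, 0.114, 0.0], [0.114, 0.993, 0.0], [-0.0, 0.0, -1.0]]
force: [0.4, 1.0, 1.1]
opening: 0.0599
grip_force: 0.0
time_s: 1.52
tcp_pos: [0.4883, 0.2863, 0.1688]
eef_rot: [[-0.994, 0.113, -0.003], [0.113, 0.994, -0.001], [0.003, -0.002, -1.0]]
force: [-0.5, -0.1, 0.3]
opening: 0.0599
grip_force: 0.0
rows: [-1.3 -1.5 72.9] turn 0.001 | tcp [489.  286.7 169.9] open 60.3 f [ 0.1 -0.2  0.8] t 1.57 q6 -0.97
12716 [ 5.6927837e-02 -9.9837828e-01  4.6532047e+02  2.2020406e+02] [0.41293118 0.12430337 0.08801271] [0.5199663  0.30545699 0.09873808]
```

View pics/w1.png

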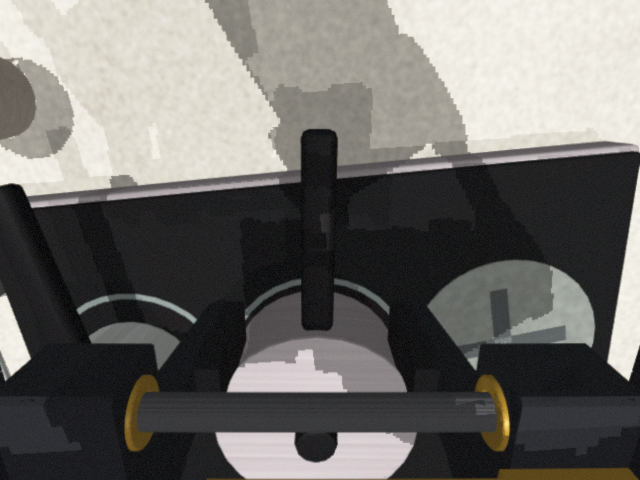

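The wrist view shows the handle (320,230) centred between the fingers. Next I'll descend, grip and test.

```bash
python3 -m pendant '0 0 25 0 50; 0 0 50 0 50; 0 0 72 0 50; 0 0 72 0 50; 0 0 72 0 0; 0 0 72 0 0; 0 0 72 0 0; 0 0 72 0 0' 45; python3 -m pendant '1 10 0 0 0; 3 25 0 0 0; 5 42 0 0 0; 7 60 0 0 0; 8 75 0 0 0; 10 90 0 0 0; 11 100 0 0 0; 11 100 0 0 0'
cat > pots.py <<'E'
from h import *
s=snap('top'); P=cloud(s); V=s['image'].max(2); Z=np.nan_to_num(P[...,2])
def lid(lo,hi,zt,name,ylo,yhi):
    m=(Z>lo)&(Z<hi)&(V>85)&(P[...,1]>ylo)&(P[...,1]<yhi)&(P[...,0]>.5)&(P[...,0]<.66)
    n,l,st,_=cv2.connectedComponentsWithStats(m.astype(np.uint8)); i=1+np.argmax(st[1:,4]); v,u=np.where(l==i)
    X=(onplane(s,np.c_[u,v],zt)[:,:2]*1000).astype(np.float32); c,r=cv2.minEnclosingCircle(X); print(name,np.round(c,1),'r',round(r,1),'bbox c',((X.max(0)+X.min(0))/2).round(1), 'h',np.median(Z[l==i]).round(3))
lid(.138,.153,.145,'tall',.07,.5); lid(.092,.110,.102,'pan',.2,.5)
E
python3 pots.py; python3 -c "
from h import *
go(490,285,97)"
```

```text
time_s: 2.58
tcp_pos: [0.4906, 0.2861, 0.0996]
eef_rot: [[-0.993, 0.115, 0.001], [0.115, 0.993, 0.001], [-0.001, 0.001, -1.0]]
force: [0.2, -0.2, 3.1]
opening: 0.0173
grip_force: 45.0
time_s: 3.58
tcp_pos: [0.4914, 0.3867, 0.0996]
eef_rot: [[-0.993, 0.115, 0.001], [0.115, 0.993, -0.0], [-0.001, -0.0, -1.0]]
force: [0.6, -2.7, 4.2]
opening: 0.0172
grip_force: 45.0
tall [575.9 141.5] r 48.1 bbox c [575.  140.9] h 0.15
pan [577.9 374.5] r 60.7 bbox c [579.3 374.3] h 0.107
rows: [ -10.3 -101.1    2.5] turn 0 | tcp [491.4 386.6  99.6] open 17.4 f [ 0.3 -2.3  4.7] t 3.62 q6 -0.83
```

```bash
python3 -m pendant '1 12 0 0 0; 3 25 0 0 0; 4 38 0 0 0; 4 38 0 0 0; 4 38 0 0 0; 4 38 0 0 60; 4 38 0 0 60; 4 38 0 0 60'; python3 -m pendant '0 0 -30 0 60; 0 0 -75 0 60; 0 0 -110 0 60; 0 0 -110 0 60'; sed -i 's/,\.145,/,.150,/; s/\.102,/.107,/' pots.py; python3 pots.py
python3 - <<'E'
from h import *
go(482,133,190,(.996,.087))
E
```

```text
time_s: 4.62
tcp_pos: [0.4904, 0.4245, 0.0981]
eef_rot: [[-0.993, 0.114, -0.001], [0.114, 0.993, -0.001], [0.001, -0.001, -1.0]]
force: [-0.4, -0.3, 0.6]
opening: 0.0455
grip_force: 0.0
time_s: 5.12
tcp_pos: [0.4927, 0.4262, 0.2127]
eef_rot: [[-0.993, 0.114, 0.006], [0.114, 0.993, 0.005], [-0.005, 0.005, -1.0]]
force: [0.4, 0.4, 0.2]
opening: 0.06
grip_force: 0.0
tall [574.9 140.8] r 47.9 bbox c [574.  140.2] h 0.15
pan [578.1 411.4] r 60.4 bbox c [580.  410.9] h 0.107
rows: [ -23.9 -291.5   19.5] turn -0.202 | tcp [491.5 425.2 210.1] open 60.0 f [ 0.2 -0.8  0.1] t 5.17 q6 -0.78
```

```bash
python3 -m pendant '-3 -40 0 -0.1 50; -6 -85 0 -0.2 50; -10 -130 0 -0.202 50; -14 -175 0 -0.202 50; -18 -220 0 -0.202 50; -20 -260 0 -0.202 50; -20 -291 0 -0.202 50; -20 -291 0 -0.202 50'
python3 - <<'E'
from h import *
go(478,132,97,(.996,.087))
s=snap('wrist')
P=cloud(s); V=s['image'].max(2); Z=np.nan_to_num(P[...,2])
m=(Z>.09)&(Z<.102)&(V<75)&(P[...,0]<.52)&(P[...,1]<.19)
c=cv2.minAreaRect((P[m][:,:2]*1000).astype(np.float32)); print(m.sum(),c)
E
python3 pots.py
```

```text
time_s: 6.18
tcp_pos: [0.4759, 0.1315, 0.2064]
eef_rot: [[-0.996, -0.084, -0.004], [-0.084, 0.996, -0.001], [0.004, -0.001, -1.0]]
force: [0.5, 0.7, 0.0]
opening: 0.0498
grip_force: 0.0
rows: [ -2.6   0.4 109.4] turn -0.003 | tcp [475.9 131.5 206.4] open 49.8 f [0.5 0.7 0. ] t 6.17 q6 -1.44
4347 ((476.67999267578125, 75.20606994628906), (98.62641906738281, 136.6757049560547), 5.060481071472168)
tall [587.2 116. ] r 37.8 bbox c [587.2 113.6] h 0.15
pan [577.5 411. ] r 60.5 bbox c [576.3 410.9] h 0.107
```

```bash
python3 -m pendant '-2 0 35 0 50; -2 0 75 0 50; -2 0 108 0 50; -2 0 108 0 50; -2 0 108 0 0; -2 0 108 0 0; -2 0 108 0 0; -2 0 108 0 0' 45; python3 -c "
from h import *
go(478,232,97)"
```

```text
time_s: 7.28
tcp_pos: [0.4803, 0.1336, 0.1019]
eef_rot: [[-0.996, -0.087, 0.002], [-0.087, 0.996, 0.001], [-0.002, 0.0, -1.0]]
force: [-1.0, 0.4, 3.9]
opening: 0.0174
grip_force: 45.0
rows: [-6.2 98.2  4.9] turn 0 | tcp [480.3 133.6 101.9] open 17.4 f [-1.   0.4  3.9] t 7.28 q6 -1.44
```

```bash
python3 -m pendant '-1 10 0 0 0; -3 25 0 0 0; -4 42 0 0 0; -6 60 0 0 0; -8 75 0 0 0; -10 90 0 0 0; -11 104 0 0 0; -11 104 0 0 0'; python3 pots.py;  python3 -c "
from h import *
go(478,232,97)
s=snap('side','s2.png')"
```

```text
time_s: 8.28
tcp_pos: [0.4823, 0.2388, 0.1017]
eef_rot: [[-0.996, -0.088, 0.002], [-0.088, 0.996, 0.001], [-0.002, 0.001, -1.0]]
force: [0.9, 0.9, 3.9]
opening: 0.0175
grip_force: 45.0
tall [576.9 245.5] r 48.0 bbox c [579.8 240.5] h 0.15
pan [578.8 411.4] r 59.9 bbox c [581.5 411.2] h 0.107
rows: [ 4.9 -6.3  4.6] turn 0 | tcp [482.3 238.7 101.7] open 17.3 f [0.9 0.3 4.4] t 8.32 q6 -1.25
```

View pics/s2.png

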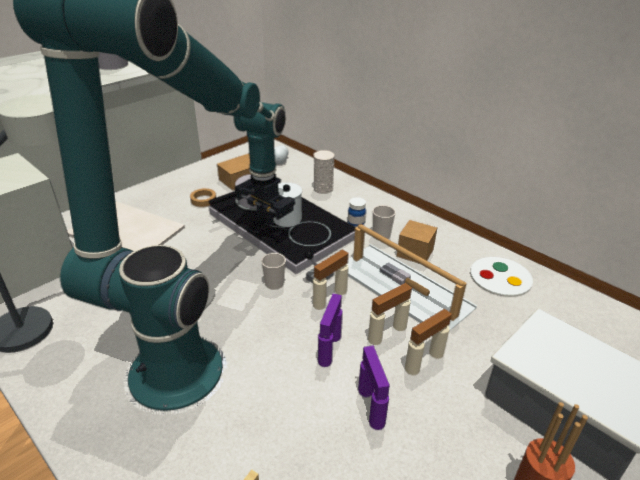

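The side view shows the tall pot upright at (287,205) with the gripper on its handle. It needs 30 mm more.

```bash
python3 -m pendant '-1 10 0 0 0; -2 20 0 0 0; -3 30 0 0 0; -3 30 0 0 0; -3 30 0 0 0; -3 30 0 0 60; -3 30 0 0 60; -3 30 0 0 60'; python3 -m pendant '-3 0 -40 0 60; -3 0 -90 0 60; -3 0 -140 0 60; -3 0 -140 0 60';python3 -m pendant '-3 -60 0 0 60; -3 -120 0 0 60; -3 -180 0 0 60; -3 -240 0 0 60; -3 -240 0 0 60'; python3 pots.py;  python3 - <<'E'
from h import *
go(410,0,160,(1,.02))
s=snap('top');P=cloud(s);Z=np.nan_to_num(P[...,2]);V=s['image'].max(2)
v,u=np.where((Z>.115)&(V>60)&(P[...,0]<.52)&(P[...,1]<-.05)&(Z<.15))
print(len(v))
E
```

```text
time_s: 9.38
tcp_pos: [0.4812, 0.268, 0.1001]
eef_rot: [[-0.996, -0.087, -0.001], [-0.087, 0.996, -0.0], [0.001, -0.0, -1.0]]
force: [-0.5, -0.6, -0.3]
opening: 0.0453
grip_force: 0.0
time_s: 9.88
tcp_pos: [0.4874, 0.2699, 0.246]
eef_rot: [[-0.996, -0.087, 0.009], [-0.087, 0.996, 0.004], [-0.009, 0.004, -1.0]]
force: [0.5, -0.1, -0.9]
opening: 0.06
grip_force: 0.0
time_s: 10.5
tcp_pos: [0.5079, 0.0261, 0.2391]
eef_rot: [[-0.997, -0.081, -0.003], [-0.081, 0.997, -0.001], [0.003, -0.001, -1.0]]
force: [-0.3, 0.4, -0.4]
opening: 0.0599
grip_force: 0.0
tall [577.6 272.8] r 47.9 bbox c [577.7 272. ] h 0.15
pan [577.5 411.1] r 60.5 bbox c [576.3 410.9] h 0.107
rows: [ 99.6 -19.9  79.4] turn 0.063 | tcp [507.9  28.  239.2] open 59.8 f [-0.3  0.7  0.6] t 10.55 q6 -1.65
5984
```

Tall pot is 3.5 mm off the mark, which is fine. Now the switch.

```bash
python3 -m pendant '30 -5 0 0.03 0; 60 -10 0 0.06 0; 90 -15 0 0.063 0; 114 -21 0 0.063 0; 114 -21 0 0.063 0; 114 -21 50 0.063 0; 114 -21 100 0.063 0; 114 -21 119 0.063 0' 20; python3 -c "
from h import *
go(503,4,118)
s=snap('wrist','w3.png')"
```

```text
time_s: 11.6
tcp_pos: [0.3954, 0.0001, 0.1185]
eef_rot: [[-1.0, -0.026, -0.005], [-0.026, 1.0, 0.001], [0.005, 0.001, -1.0]]
force: [0.5, 0.7, -0.1]
opening: 0.0006
grip_force: 0.0
rows: [-1.077e+02  1.100e+00 -1.000e-01] turn 0 | tcp [3.954e+02 1.000e-01 1.185e+02] open 0.6 f [ 0.5  0.7 -0.1] t 11.6 q6 -1.66
```

View pics/w3.png

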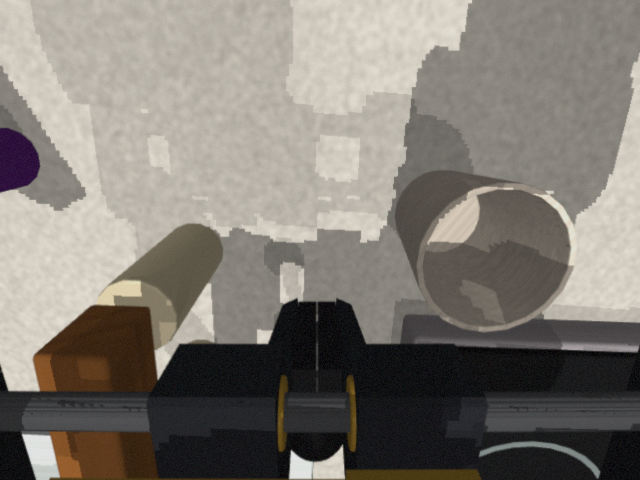

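The wrist view shows the closed fingers (315,320) aligned with the ball (315,450). The cup (500,250) and the pair (90,380) are below the gripper body. Push.

```bash
python3 -m pendant '-15 0 0 0 0; -30 0 0 0 0; -45 1 0 0 0; -60 1 0 0 0; -75 1 0 0 0; -90 1 0 0 0; -105 1 0 0 0; -105 1 0 0 0'; python3 -m pendant '10 0 0 0 0; 20 0 -40 0 0; 20 0 -90 0 30; 20 0 -150 0 50;20 0 -150 0 50;20 0 -150 0 50'; python3 -m pendant '50 50 0 0 50; 50 100 0 0 50;50 100 0 0 50'
python3 - <<'E'
from h import *
s=snap('top','t3.png');P=cloud(s);Z=np.nan_to_num(P[...,2]);V=s['image'].max(2)
m=(Z>.1)&(Z<.135)&(abs(P[...,1])<.04)&(P[...,0]>.4)&(P[...,0]<.58)&(V<70); print(m.sum(),np.nanmedian(P[m],0))
go(440,-79,215,(1,-.017))
E
python3 pots.py
```

```text
time_s: 12.65
tcp_pos: [0.5032, 0.0022, 0.1218]
eef_rot: [[-1.0, -0.024, 0.001], [-0.024, 1.0, -0.0], [-0.001, -0.0, -1.0]]
force: [0.2, 0.2, -0.3]
opening: 0.0002
grip_force: 0.0
time_s: 13.4
tcp_pos: [0.4808, 0.0018, 0.2714]
eef_rot: [[-1.0, -0.024, -0.0], [-0.024, 1.0, -0.0], [0.0, -0.0, -1.0]]
force: [-0.9, -0.4, -0.1]
opening: 0.0383
grip_force: 0.0
time_s: 13.78
tcp_pos: [0.4268, 0.1029, 0.2692]
eef_rot: [[-1.0, -0.029, -0.004], [-0.029, 1.0, 0.0], [0.004, 0.0, -1.0]]
force: [1.0, -0.8, -0.4]
opening: 0.0498
grip_force: 0.0
71 [0.52305905 0.0047181  0.12128928]
rows: [  -7.6 -180.7   54.6] turn 0.045 | tcp [427.5 101.4 269.4] open 50.0 f [ 0.1 -0.3 -0.8] t 13.82 q6 -1.42
tall [577.3 272.1] r 48.0 bbox c [578.9 273.1] h 0.15
pan [577.6 411.1] r 60.5 bbox c [576.3 410.9] h 0.107
```

View pics/t3.png

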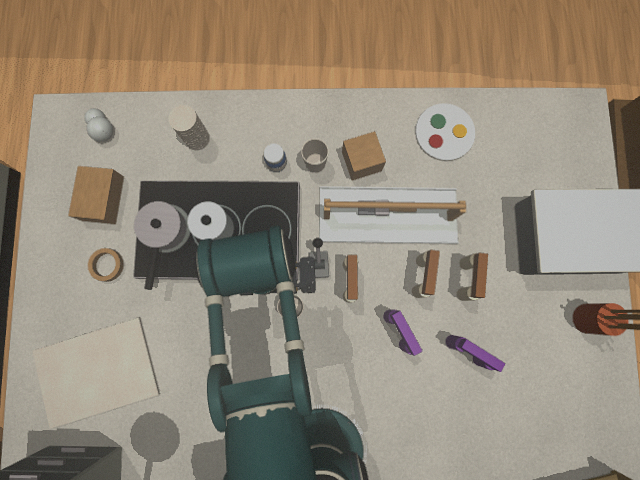

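The top view shows the switch ball thrown away from the robot (318,243), the pots on their marks and the pairs untouched. Now pair A.

```bash
python3 -m pendant '-1 -30 0 0.02 60; -3 -75 0 0.045 60; -5 -120 10 0.045 60; -7 -155 30 0.045 60; -8 -181 45 0.045 60; -8 -181 45 0.045 60'
cat > blk.py <<'E'
import sys
from h import *
def blk(cam='wrist',near=None):
    s=snap(cam);P=cloud(s);Z=np.nan_to_num(P[...,2]);hsv=cv2.cvtColor(s['image'],cv2.COLOR_RGB2HSV)
    m=(Z>.129)&(Z<.143)&(hsv[...,0]<20)&(hsv[...,1]>100)
    n,l,st,c=cv2.connectedComponentsWithStats(cv2.erode(m.astype(np.uint8),np.ones((3,3))))
    for i in range(1,n):
        if st[i,4]<60: continue
        X=P[l==i]; q=(X[:,:2]*1000).astype(np.float32)
        c0,wh,a=cv2.minAreaRect(q); b=cv2.boxPoints((c0,wh,a)); e=max([b[1]-b[0],b[2]-b[1]],key=np.linalg.norm); e=e/np.linalg.norm(e)
        print('blk',np.round(c0,1),np.round(wh,1),'ax',e.round(3),'z',np.median(X[:,2]).round(4))
blk(sys.argv[1])
E
python3 blk.py wrist
python3 - <<'E'
from h import *
go(440,-79,128,(1,-.017))
s=snap('top');P=cloud(s);Z=np.nan_to_num(P[...,2])
for y in (-.08,-.13,-.19,-.24,-.29):
    m=(abs(P[...,1]-y)<.012)&(Z>.122)&(Z<.14)&(P[...,0]>.58)&(P[...,0]<.66); print(y,m.sum(),np.median(P[m],0).round(4),P[m][:,0].min().round(3),P[m][:,0].max().round(3))
E
```

```text
time_s: 14.62
tcp_pos: [0.4401, -0.0827, 0.2243]
eef_rot: [[-1.0, 0.026, -0.005], [0.026, 1.0, 0.001], [0.005, 0.0, -1.0]]
force: [0.2, 0.2, -0.6]
opening: 0.0601
grip_force: 0.0
blk [438.7 -76.5] [ 22.5 106.2] ax [ 1.    -0.013] z 0.1357
blk [ 449.4 -262.9] [ 16.6 106.3] ax [ 0.976 -0.216] z 0.1351
rows: [ 0.5  2.6 97.4] turn -0.008 | tcp [440.7 -81.7 225.4] open 60.2 f [-0.2  0.3 -0.1] t 14.68 q6 -1.78
-0.08 63 [ 0.6191 -0.0803  0.1285] 0.612 0.627
-0.13 64 [ 0.6181 -0.1303  0.1282] 0.611 0.628
-0.19 57 [ 0.6171 -0.1898  0.1297] 0.61 0.624
-0.24 59 [ 0.6165 -0.2398  0.13  ] 0.609 0.623
-0.29 64 [ 0.6147 -0.2901  0.1295] 0.608 0.623
```

```bash
python3 -m pendant '1 4 30 0 60; 1 4 65 0 60; 1 4 97 0 60; 1 4 97 0 60; 1 4 97 0 30; 1 4 97 0 10; 1 4 97 0 10; 1 4 97 0 10' 25; python3 -m pendant '0 0 -40 0 10; 0 0 -90 0 10; 0 0 -140 0 10; 0 0 -165 0 10; 0 0 -165 0 10'; python3 -c "
from h import *
go(619,-89,290,(1,-.02))"
```

```text
time_s: 15.72
tcp_pos: [0.4415, -0.0765, 0.1305]
eef_rot: [[-1.0, 0.021, 0.001], [0.021, 1.0, -0.001], [-0.002, -0.001, -1.0]]
force: [-0.5, -1.6, 2.2]
opening: 0.0238
grip_force: 24.9
time_s: 16.35
tcp_pos: [0.4421, -0.0765, 0.2969]
eef_rot: [[-1.0, 0.021, 0.005], [0.021, 1.0, -0.001], [-0.005, -0.001, -1.0]]
force: [0.3, -0.3, -3.9]
opening: 0.0239
grip_force: 24.9
rows: [-177.1   -8.8    7.7] turn -0.001 | tcp [442.1 -76.5 296.9] open 23.9 f [ 0.3 -0.3 -3.9] t 16.35 q6 -1.78
```

```bash
python3 -m pendant '-30 -1 0 0 10; -65 -2 0 0 10; -100 -5 0 0 10; -135 -7 0 0 10; -160 -8 0 0 10; -179 -9 0 0 10; -179 -9 0 0 10; -179 -9 0 0 10'; python3 -m pendant '0 0 30 0 10; 0 0 70 0 10; 0 0 100 0 10; 0 0 120 0 10; 0 0 130 0 10; 0 0 130 0 10'; python3 -c "
from h import *
go(621,-89,161,(1,-.02)); snap('side','s4.png')"
```

```text
time_s: 17.35
tcp_pos: [0.6183, -0.0887, 0.2927]
eef_rot: [[-1.0, 0.021, -0.004], [0.021, 1.0, 0.001], [0.004, 0.001, -1.0]]
force: [-0.0, 0.0, -2.1]
opening: 0.0241
grip_force: 24.9
time_s: 18.1
tcp_pos: [0.6195, -0.0889, 0.1646]
eef_rot: [[-1.0, 0.021, -0.0], [0.021, 1.0, 0.0], [0.0, 0.0, -1.0]]
force: [-0.4, -0.7, -2.4]
opening: 0.0235
grip_force: 24.9
rows: [-1.5 -0.1  3.6] turn -0.001 | tcp [619.5 -88.9 164.6] open 23.5 f [-0.4 -0.7 -2.4] t 18.1 q6 -1.73
```

View pics/s4.png

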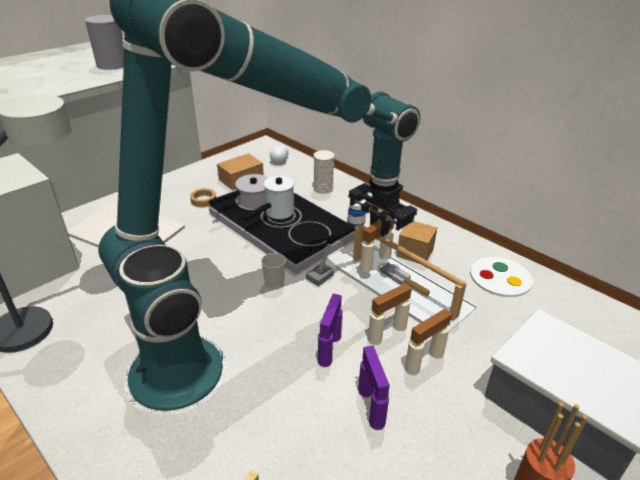

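The pair straddles the bar, with one candle on each side at (368,255) and (388,240). Lower 4 mm, release and lift clear.

```bash
python3 -m pendant '0 0 2 0 10; 0 0 4 0 10; 0 0 4 0 10; 0 0 4 0 28; 0 0 4 0 34; 0 0 4 0 50; 0 0 4 0 50'; python3 -m pendant '0 0 -20 0 50; 0 0 -60 0 50; 0 0 -100 0 50; 40 -40 -100 0 50; 80 -90 -100 0 60; 120 -140 -100 0 60; 145 -175 -100 0 60; 145 -175 -100 0 60'; python3 -c "
from h import *
go(449,-268,225,(.986,-.166))"; python3 blk.py top
```

```text
time_s: 19.02
tcp_pos: [0.6198, -0.089, 0.1609]
eef_rot: [[-1.0, 0.021, 0.0], [0.021, 1.0, -0.0], [-0.0, -0.0, -1.0]]
force: [0.1, 0.3, 0.2]
opening: 0.0498
grip_force: 0.0
time_s: 20.02
tcp_pos: [0.4697, -0.2632, 0.2626]
eef_rot: [[-1.0, 0.025, 0.002], [0.025, 1.0, -0.002], [-0.002, -0.002, -1.0]]
force: [0.4, -0.1, 0.0]
opening: 0.06
grip_force: 0.0
rows: [20.7 -5.3 37.5] turn 0.142 | tcp [ 469.7 -263.2  262.6] open 60.0 f [ 0.4 -0.1  0. ] t 20.02 q6 -2.1
blk [ 420.5 -388.9] [18.6 63.6] ax [ 0.994 -0.111] z 0.137
```

```bash
python3 -m pendant '10 -2 10 0.07 60; 21 -5 25 0.142 60; 21 -5 38 0.142 60; 21 -5 38 0.142 60'; python3 blk.py wrist; python3 -c "
from h import *
go(449,-268,128,(.986,-.166))"
```

```text
time_s: 20.58
tcp_pos: [0.4502, -0.2643, 0.2218]
eef_rot: [[-0.987, 0.16, -0.001], [0.16, 0.987, 0.001], [0.002, 0.001, -1.0]]
force: [-0.4, 1.0, 0.7]
opening: 0.0598
grip_force: 0.0
blk [ 448.6 -269. ] [ 22.4 106.2] ax [ 0.985 -0.175] z 0.1357
blk [ 434.  -387.1] [23.8 93.9] ax [ 0.99  -0.139] z 0.1353
rows: [ 1.  -3.6 94.5] turn 0.006 | tcp [ 450.6 -264.7  222.5] open 60.1 f [ 0.  -0.6 -0.1] t 20.62 q6 -1.99
```

```bash
python3 -m pendant '1 -4 30 0.01 60; 1 -4 65 0.01 60; 1 -4 95 0.01 60; 1 -4 95 0.01 60; 1 -4 95 0.01 30; 1 -4 95 0.01 10; 1 -4 95 0.01 10; 1 -4 95 0.01 10' 25; python3 -m pendant '0 0 -40 0 10; 0 0 -90 0 10; 0 0 -140 0 10; 0 0 -165 0 10; 0 0 -165 0 10'; python3 -c "
from h import *
go(617,-189,294,(1,-.02))"
```

```text
time_s: 21.62
tcp_pos: [0.4488, -0.2696, 0.1286]
eef_rot: [[-0.985, 0.172, 0.001], [0.172, 0.985, -0.001], [-0.001, -0.001, -1.0]]
force: [-0.5, -0.7, 2.0]
opening: 0.0236
grip_force: 25.0
time_s: 22.25
tcp_pos: [0.4493, -0.2699, 0.2951]
eef_rot: [[-0.985, 0.172, 0.004], [0.172, 0.985, -0.003], [-0.004, -0.002, -1.0]]
force: [-0.2, -0.2, -3.0]
opening: 0.0238
grip_force: 25.0
rows: [-151.3  108.5    1.6] turn -0.153 | tcp [ 449.3 -269.9  295.1] open 23.8 f [-0.2 -0.2 -3. ] t 22.25 q6 -1.99
```

```bash
python3 -m pendant '-25 18 -5 -0.03 10; -55 38 -5 -0.06 10; -85 60 -5 -0.1 10; -115 82 -5 -0.13 10; -135 98 -5 -0.153 10; -151 108 -5 -0.153 10; -151 108 -5 -0.153 10; -151 108 -5 -0.153 10'; python3 -m pendant '0 0 35 0 10; 0 0 75 0 10; 0 0 110 0 10; 0 0 128 0 10; 0 0 136 0 10; 0 0 136 0 10'; python3 -c "
from h import *
go(617,-189,159,(1,-.02))"
```

```text
time_s: 23.25
tcp_pos: [0.615, -0.1893, 0.2975]
eef_rot: [[-1.0, 0.02, -0.001], [0.02, 1.0, -0.0], [0.001, -0.0, -1.0]]
force: [-0.4, -0.2, -1.8]
opening: 0.0239
grip_force: 25.0
time_s: 24.0
tcp_pos: [0.6159, -0.1892, 0.1624]
eef_rot: [[-1.0, 0.02, 0.001], [0.02, 1.0, -0.0], [-0.001, -0.0, -1.0]]
force: [0.5, 0.3, -2.2]
opening: 0.0232
grip_force: 25.0
rows: [-1.1  0.2  3.4] turn -0.0 | tcp [ 615.9 -189.2  162.4] open 23.2 f [ 0.5  0.3 -2.2] t 24.0 q6 -1.89
```

```bash
python3 -m pendant '0 0 2 0 10; 0 0 4 0 10; 0 0 4 0 10; 0 0 4 0 28; 0 0 4 0 34; 0 0 4 0 50; 0 0 4 0 50'; python3 -m pendant '0 0 -20 0 50; 0 0 -60 0 50; 0 0 -100 0 50; 40 -40 -100 0 50; 80 -90 -95 0.05 60; 120 -140 -80 0.1 60; 165 -190 -65 0.12 60; 175 -200 -60 0.12 60'; python3 blk.py wrist; python3 -c "
from h import *
go(440,-388,128,(.99,-.139))"
```

```text
time_s: 24.88
tcp_pos: [0.6157, -0.1888, 0.1578]
eef_rot: [[-1.0, 0.02, 0.0], [0.02, 1.0, -0.0], [-0.0, -0.0, -1.0]]
force: [0.0, 0.0, 0.5]
opening: 0.0496
grip_force: 0.0
time_s: 25.88
tcp_pos: [0.4346, -0.3875, 0.2188]
eef_rot: [[-0.99, 0.142, 0.0], [0.142, 0.99, -0.001], [-0.0, -0.001, -1.0]]
force: [0.3, -0.6, 0.6]
opening: 0.0599
grip_force: 0.0
blk [ 440.3 -389.3] [ 22.5 106.6] ax [ 0.99  -0.139] z 0.1357
rows: [-7.   1.6 89.7] turn -0.004 | tcp [ 433.1 -388.5  217.8] open 60.1 f [-0.5 -1.3 -0.5] t 25.93 q6 -2.2
```

```bash
python3 -m pendant '-6 0 0 0 60; -6 0 30 0 60; -6 0 60 0 60; -6 0 90 0 60; -6 0 90 0 60; -6 0 90 0 10; -6 0 90 0 10; -6 0 90 0 10' 25; python3 -m pendant '0 0 -40 0 10; 0 0 -90 0 10; 0 0 -140 0 10; 0 0 -168 0 10; 0 0 -168 0 10'; python3 -c "
from h import *
go(614.5,-287,296,(1,-.02))"
```

```text
time_s: 26.92
tcp_pos: [0.4435, -0.3867, 0.1293]
eef_rot: [[-0.99, 0.139, 0.002], [0.139, 0.99, -0.002], [-0.002, -0.001, -1.0]]
force: [-0.3, -0.6, 0.2]
opening: 0.0322
grip_force: 0.1
time_s: 27.55
tcp_pos: [0.4437, -0.3872, 0.2991]
eef_rot: [[-0.99, 0.14, 0.005], [0.14, 0.99, -0.004], [-0.005, -0.004, -1.0]]
force: [0.7, -0.3, -1.9]
opening: 0.0236
grip_force: 24.9
rows: [-155.1  123.1    3.5] turn -0.12 | tcp [ 443.7 -387.2  299.1] open 23.6 f [ 0.7 -0.3 -1.9] t 27.55 q6 -2.19
```

The fingers finished closing during the lift, so I'll check the block's height and tilt in the grip.

Run:
```python
from h import *
tcp=arm.read_state()['tcp_pos']
for n in('wrist','side'):
    s=snap(n,n+'5.png'); P=cloud(s); hsv=cv2.cvtColor(s['image'],cv2.COLOR_RGB2HSV)
    m=(hsv[...,0]<20)&(hsv[...,1]>100)&(np.hypot(P[...,0]-tcp[0],P[...,1]-tcp[1])<.09)&(P[...,2]>.05)
    X=P[m]-tcp; print(n,m.sum())
    for a in(-.05,-.03,-.01,.01,.03,.05):
        k=abs(X[:,0]-a)<.008
        if k.sum()>10: print(a,k.sum(),np.percentile(X[k][:,2],[5,50,95]).round(4))
    print(np.percentile(X,[2,98],0).round(3))
```

```text
wrist 13308
-0.05 2434 [-0.0496 -0.0226 -0.021 ]
-0.03 2863 [-0.0229 -0.0216  0.058 ]
-0.01 2713 [-0.0226 -0.0212  0.0634]
0.01 1942 [-0.0223 -0.0211 -0.0189]
0.03 1050 [-0.0221 -0.021  -0.02  ]
[[-0.052 -0.014 -0.043]
 [ 0.03   0.038  0.063]]
side 705
-0.05 182 [-0.0536 -0.036  -0.0215]
-0.03 124 [-0.0497 -0.0235  0.0605]
-0.01 143 [-0.049  -0.0229  0.0652]
0.01 54 [-0.0544 -0.0243  0.0589]
0.03 46 [-0.0539 -0.0427 -0.0224]
0.05 42 [-0.0522 -0.0292 -0.0215]
[[-0.053 -0.028 -0.054]
 [ 0.048  0.07   0.068]]
```

View pics/side5.png

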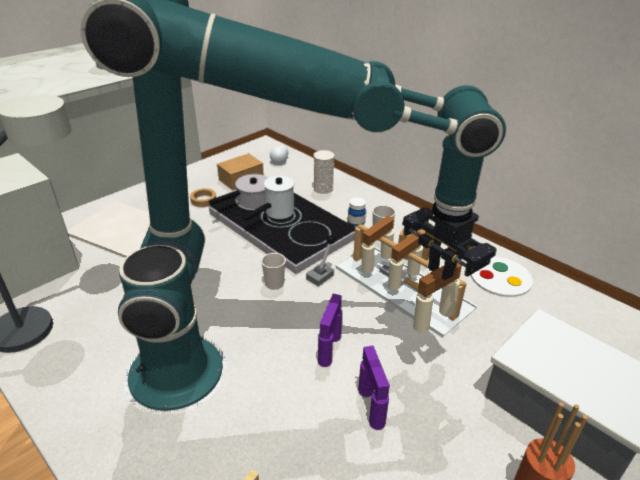

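Only about 4 mm of the block is pinched: its top is 21 mm below the TCP, against 25 mm for the tips. It hangs level, so I'll set it back down gently and regrip properly.

```bash
python3 -m pendant '0 0 10 0 10; 0 0 30 0 10; 0 0 55 0 10; 0 0 80 0 10; 0 0 100 0 10; 0 0 118 0 10; 0 0 130 0 10; 0 0 136 0 10'; python3 -m pendant '0 0 2 0 10; 0 0 3 0 10; 0 0 3 0 10; 0 0 3 0 10';  python3 - <<'E'
from h import *
go(443,-387,128)
E
```

```text
time_s: 28.65
tcp_pos: [0.4426, -0.386, 0.1589]
eef_rot: [[-0.99, 0.139, -0.0], [0.139, 0.99, 0.0], [0.001, 0.0, -1.0]]
force: [0.2, 0.2, -1.3]
opening: 0.0233
grip_force: 24.9
time_s: 29.15
tcp_pos: [0.4432, -0.3865, 0.1576]
eef_rot: [[-0.99, 0.139, 0.001], [0.139, 0.99, -0.001], [-0.001, -0.001, -1.0]]
force: [0.6, 0.8, -0.5]
opening: 0.0232
grip_force: 24.9
rows: [ 0.2 -0.5 29.6] turn 0 | tcp [ 443.2 -386.5  157.6] open 23.2 f [ 0.6  0.8 -0.5] t 29.15 q6 -2.19
```

```bash
python3 -m pendant '0 0 0 0 27; 0 0 0 0 35; 0 0 0 0 45; 0 0 0 0 45; 0 0 15 0 45; 0 0 29 0 45; 0 0 29 0 45'; python3 -m pendant '0 0 0 0 10; 0 0 0 0 10; 0 0 0 0 10; 0 0 0 0 10; 0 0 0 0 10;0 0 0 0 10' 25; python3 -c "
from h import *
go(443,-387,128)"
```

```text
time_s: 30.02
tcp_pos: [0.4414, -0.3849, 0.1251]
eef_rot: [[-0.99, 0.139, -0.003], [0.139, 0.99, 0.003], [0.004, 0.003, -1.0]]
force: [-1.3, 0.0, 0.1]
opening: 0.0451
grip_force: 0.0
time_s: 30.78
tcp_pos: [0.443, -0.3864, 0.1281]
eef_rot: [[-0.99, 0.139, 0.001], [0.139, 0.99, -0.001], [-0.001, -0.001, -1.0]]
force: [-0.3, -0.7, 0.9]
opening: 0.0241
grip_force: 24.4
rows: [-0.1 -0.6  0.1] turn 0 | tcp [ 443.  -386.4  128.1] open 24.1 f [-0.3 -0.7  0.9] t 30.77 q6 -2.19
```

```bash
python3 -m pendant '0 0 -20 0 10; 0 0 -60 0 10; 0 0 -110 0 10; 0 0 -150 0 10; 0 0 -170 0 10; 0 0 -170 0 10'
python3 - <<'E'
from h import *
tcp=arm.read_state()['tcp_pos']
go(617,-287,298,(1,-.02))
s=snap('wrist'); P=cloud(s); hsv=cv2.cvtColor(s['image'],cv2.COLOR_RGB2HSV)
m=(hsv[...,0]<20)&(hsv[...,1]>100)&(np.hypot(P[...,0]-tcp[0],P[...,1]-tcp[1])<.09)&(P[...,2]>.2)&(P[...,2]<tcp[2]+.02)
X=(P[m]-tcp)@arm.read_state()['eef_rot']; k=X[:,2]<.003
print(m.sum(), np.percentile(X,[2,50,98],0).round(4))
E
```

```text
time_s: 31.52
tcp_pos: [0.4432, -0.3865, 0.2995]
eef_rot: [[-0.99, 0.139, 0.002], [0.139, 0.99, -0.002], [-0.003, -0.002, -1.0]]
force: [0.9, -0.1, -3.1]
opening: 0.0245
grip_force: 24.4
rows: [-158.3  122.8    1.7] turn -0.12 | tcp [ 443.2 -386.5  299.5] open 24.5 f [ 0.9 -0.1 -3.1] t 31.52 q6 -2.19
16943 [[-0.0456 -0.0092 -0.0092]
 [ 0.0217  0.0021 -0.0079]
 [ 0.0522  0.0135  0.0169]]
```

```bash
python3 -m pendant '-25 20 -2 -0.03 10; -55 43 -2 -0.06 10; -85 66 -2 -0.1 10; -115 90 -2 -0.12 10; -140 110 -2 -0.12 10; -159 123 -2 -0.12 10; -159 123 -2 -0.12 10; -159 123 -2 -0.12 10'; python3 -m pendant '0 0 35 0 10; 0 0 75 0 10; 0 0 110 0 10; 0 0 130 0 10; 0 0 138 0 10; 0 0 138 0 10'; python3 -c "
from h import *
go(617,-287,158,(1,-.02))"
```

```text
time_s: 32.58
tcp_pos: [0.6164, -0.2868, 0.2986]
eef_rot: [[-1.0, 0.02, -0.002], [0.02, 1.0, 0.0], [0.002, 0.0, -1.0]]
force: [-0.1, -1.1, -2.3]
opening: 0.0241
grip_force: 24.5
time_s: 33.33
tcp_pos: [0.6174, -0.2869, 0.1622]
eef_rot: [[-1.0, 0.02, 0.0], [0.02, 1.0, -0.0], [-0.0, -0.0, -1.0]]
force: [-0.7, -0.1, -2.3]
opening: 0.0242
grip_force: 24.5
rows: [ 0.4 -0.1  4.2] turn -0.0 | tcp [ 617.4 -286.9  162.2] open 24.2 f [-0.7 -0.1 -2.3] t 33.33 q6 -2.02
```

```bash
python3 -m pendant '0 0 2 0 10; 0 0 4 0 10; 0 0 4 0 10; 0 0 4 0 28; 0 0 4 0 34; 0 0 4 0 50; 0 0 4 0 50'; python3 -m pendant '0 0 -20 0 50; 0 0 -60 0 50; 0 0 -100 0 50; 40 -40 -120 0 50; 80 -70 -120 0 50; 120 -100 -120 0 50; 160 -130 -120 0 50; 200 -160 -120 0 50';  python3 -m pendant '40 -40 0 0 50; 40 -40 0 0 50; 40 -40 0 0 50; 40 -40 0 0 50';python3 - <<'E'
from h import *
s=snap('top','t6.png'); P=cloud(s);Z=np.nan_to_num(P[...,2]);hsv=cv2.cvtColor(s['image'],cv2.COLOR_RGB2HSV);V=s['image'].max(2)
m=(Z>.15)&(Z<.18)&(P[...,0]>.5)&(P[...,1]<-.03)&(P[...,1]>-.36)
n,l,st,c=cv2.connectedComponentsWithStats(m.astype(np.uint8))
for i in range(1,n):
    if st[i,4]>40: X=P[l==i]; print(np.round(cv2.minAreaRect((X[:,:2]*1000).astype(np.float32))[:2],1).tolist() if 0 else cv2.minAreaRect((X[:,:2]*1000).astype(np.float32)),np.percentile(X[:,2],[5,50,95]).round(4))
m=(Z>.1)&(Z<.135)&(abs(P[...,1])<.04)&(P[...,0]>.4)&(P[...,0]<.58)&(V<70); print('ball',m.sum(),np.nanmedian(P[m],0))
go(400,-400,300); snap('side','s6.png')
E
python3 pots.py
```

```text
time_s: 34.2
tcp_pos: [0.6174, -0.2865, 0.1579]
eef_rot: [[-1.0, 0.02, 0.0], [0.02, 1.0, -0.0], [-0.0, -0.0, -1.0]]
force: [0.0, 0.4, 0.2]
opening: 0.0496
grip_force: 0.0
time_s: 35.2
tcp_pos: [0.4131, -0.4436, 0.2798]
eef_rot: [[-1.0, 0.02, 0.002], [0.02, 1.0, -0.002], [-0.002, -0.002, -1.0]]
force: [1.3, 0.5, 0.2]
opening: 0.0496
grip_force: 0.0
time_s: 35.7
tcp_pos: [0.3744, -0.481, 0.2783]
eef_rot: [[-1.0, 0.018, 0.001], [0.018, 1.0, -0.0], [-0.001, -0.0, -1.0]]
force: [0.6, -0.3, -0.0]
opening: 0.0502
grip_force: 0.0
((619.2972412109375, -288.45989990234375), (105.83517456054688, 26.025894165039062), 0.04894084855914116) [0.1544 0.1656 0.1707]
((615.4200439453125, -90.00057220458984), (24.620283126831055, 107.74403381347656), 88.92938995361328) [0.1611 0.1658 0.1712]
((615.3734741210938, -190.15606689453125), (24.41310691833496, 107.22151184082031), 88.9448471069336) [0.1548 0.1661 0.17  ]
ball 71 [0.52307562 0.00470133 0.12166195]
rows: [-24.1  81.3 -21.9] turn 0 | tcp [ 374.5 -480.9  278.1] open 50.1 f [-0.3 -0.5  0.6] t 35.75 q6 -2.5
tall [589.7 294.2] r 48.0 bbox c [590.3 294.4] h 0.15
pan [577.5 411. ] r 60.5 bbox c [576.3 410.9] h 0.107
```

View pics/s6.png

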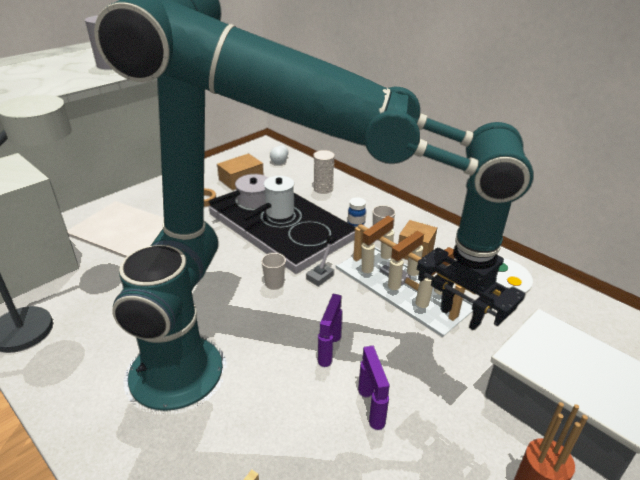

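View pics/t6.png

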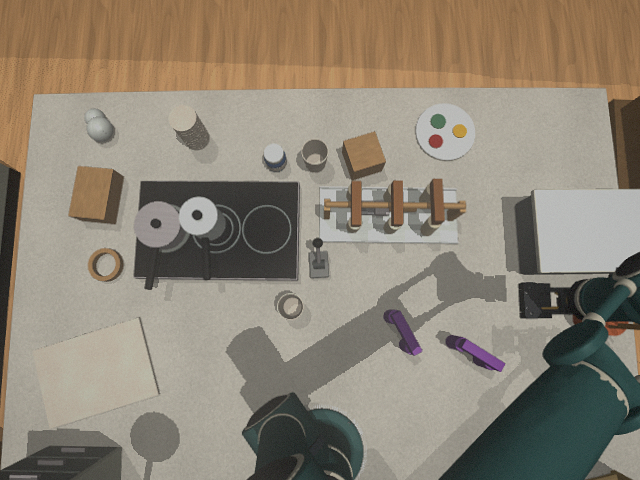

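The views show all three pairs hanging squarely at (356,205), (397,203), (437,202) and the switch on. The tall pot was knocked to (198,215) px, which is (590,294) mm, so I'll slide it back.

```bash
python3 -m pendant '-10 40 -10 0 50; -30 90 -10 0 50; -60 140 -10 0.05 50; -80 190 -10 0.1 50; -100 245 -10 0.1 50; -110 300 -10 0.1 50; -110 355 -10 0.1 50; -110 410 -10 0.1 50';python3 - <<'E'
from h import *
s=snap('top'); P=cloud(s);Z=np.nan_to_num(P[...,2]);V=s['image'].max(2)
m=(Z>.085)&(Z<.106)&(V<75)&(P[...,0]>.41)&(P[...,0]<.55)&(P[...,1]>.23)&(P[...,1]<.35)
n,l,st,c=cv2.connectedComponentsWithStats(m.astype(np.uint8)); i=1+np.argmax(st[1:,4]); v,u=np.where(l==i); X=(onplane(s,np.c_[u,v],.097)[:,:2]*1000).astype(np.float32)
r=cv2.minAreaRect(X); b=cv2.boxPoints(r); e=max([b[1]-b[0],b[2]-b[1]],key=np.linalg.norm);e/=np.linalg.norm(e); e*=-np.sign(e[0]); print(r,e)
g=np.array([590,294.3])+97*e; print(g); go(g[0],g[1],200,e)
E
python3 pots.py
```

```text
time_s: 36.85
tcp_pos: [0.4915, -0.0714, 0.2878]
eef_rot: [[-0.993, 0.118, 0.0], [0.118, 0.993, 0.0], [-0.0, 0.0, -1.0]]
force: [1.7, 0.7, 0.4]
opening: 0.0499
grip_force: 0.0
((490.71820068359375, 287.2677917480469), (107.77420043945312, 19.490131378173828), 4.2784905433654785) [-0.9972132  -0.07460418]
[493.27032471 287.06339436]
rows: [ 38.5 350.2  89.7] turn -0.19 | tcp [491.1 -65.8 287.8] open 49.9 f [-1.5  4.5  0.2] t 36.9 q6 -1.64
tall [590.  294.1] r 47.9 bbox c [590.3 294.4] h 0.15
pan [577.2 409.8] r 61.6 bbox c [576.3 409.6] h 0.107
```

```bash
python3 -m pendant '5 45 0 -0.05 50; 11 100 0 -0.1 50; 17 155 0 -0.15 50; 23 210 0 -0.19 50; 29 265 0 -0.19 50; 34 310 20 -0.19 50; 38 350 50 -0.19 50; 38 350 80 -0.19 50'; python3 -m pendant '0 0 0 0 50; 0 0 0 0 50'; python3 -c "
from h import *
go(493,287,100,(.997,.075))"
```

```text
time_s: 37.95
tcp_pos: [0.4958, 0.2807, 0.2071]
eef_rot: [[-0.997, -0.074, 0.001], [-0.074, 0.997, 0.001], [-0.001, 0.001, -1.0]]
force: [0.4, 0.0, -0.3]
opening: 0.0497
grip_force: 0.0
time_s: 38.2
tcp_pos: [0.4962, 0.2779, 0.2087]
eef_rot: [[-0.998, -0.07, 0.001], [-0.07, 0.998, 0.0], [-0.001, 0.0, -1.0]]
force: [0.1, 0.8, 0.2]
opening: 0.0502
grip_force: 0.0
rows: [  2.7   9.3 108.7] turn -0.005 | tcp [496.2 277.9 208.7] open 50.2 f [0.1 0.8 0.2] t 38.2 q6 -1.17
```

```bash
python3 -m pendant '3 9 0 0 50; 3 9 40 0 50; 3 9 80 0 50; 3 9 108 0 50; 3 9 108 0 50; 3 9 108 0 50' 45; python3 -m pendant '0 0 0 0 0; 0 0 0 0 0; 0 0 0 0 0; 0 0 0 0 0; 0 0 0 0 0';  python3 -m pendant '4 -5 0 0 0; 8 -10 0 0 0; 12 -14 0 0 0; 14 -17 0 0 0; 14 -17 0 0 0; 14 -17 0 0 0';python3 pots.py; python3 -c "
from h import *
go(480,269,100,(.997,.075))"
```

```text
time_s: 38.95
tcp_pos: [0.4932, 0.2875, 0.1017]
eef_rot: [[-0.998, -0.07, 0.003], [-0.07, 0.998, 0.001], [-0.003, 0.001, -1.0]]
force: [-1.2, 0.2, 0.2]
opening: 0.0499
grip_force: 0.0
time_s: 39.58
tcp_pos: [0.4922, 0.2874, 0.1003]
eef_rot: [[-0.998, -0.07, 0.001], [-0.07, 0.998, 0.001], [-0.001, 0.001, -1.0]]
force: [-0.9, 2.1, 3.3]
opening: 0.0173
grip_force: 44.9
time_s: 40.33
tcp_pos: [0.479, 0.2687, 0.0999]
eef_rot: [[-0.998, -0.07, -0.0], [-0.07, 0.998, -0.0], [0.0, -0.0, -1.0]]
force: [-0.0, 1.4, 4.3]
opening: 0.0176
grip_force: 44.9
tall [577.5 273.8] r 48.0 bbox c [577.7 272.2] h 0.15
pan [582.3 413.4] r 59.9 bbox c [593.1 414.1] h 0.107
rows: [-1.   0.2 -0.1] turn -0.005 | tcp [479.  268.8  99.9] open 17.4 f [-0.   1.6  4.9] t 40.38 q6 -1.17
```

Back on the mark. Release, lift straight up, retreat and check once more.

```bash
python3 -m pendant '0 1 0 0 0; 0 1 0 0 0; 0 1 0 0 25; 0 1 0 0 45; 0 1 0 0 45; 0 1 0 0 45; 0 1 -20 0 50; 0 1 -60 0 50'; python3 -m pendant '0 0 -50 0 50; 0 0 -110 0 50; 20 -60 -110 0 50; 30 -120 -110 0 50; 30 -180 -110 0 50; 30 -220 -110 0 50; 30 -220 -110 0 50; 30 -220 -110 0 50'; python3 -m pendant '0 0 0 0 50; 0 0 0 0 50; 0 0 0 0 50'; python3 pots.py
python3 - <<'E'
from h import *
s=snap('top','t7.png'); P=cloud(s);Z=np.nan_to_num(P[...,2]);V=s['image'].max(2)
for y in(-.09,-.19,-.288):
    m=(Z>.15)&(Z<.18)&(P[...,0]>.5)&(abs(P[...,1]-y)<.03); print(m.sum(),np.median(P[m],0).round(4))
m=(Z>.1)&(Z<.135)&(abs(P[...,1])<.04)&(P[...,0]>.4)&(P[...,0]<.58)&(V<70); print('ball',m.sum(),np.nanmedian(P[m],0))
go(0,0,0)
E
```

```text
time_s: 41.38
tcp_pos: [0.4774, 0.269, 0.1581]
eef_rot: [[-0.998, -0.07, -0.005], [-0.07, 0.998, -0.002], [0.005, -0.002, -1.0]]
force: [0.1, -0.5, 0.2]
opening: 0.0501
grip_force: 0.0
time_s: 42.38
tcp_pos: [0.4645, 0.0487, 0.2696]
eef_rot: [[-0.998, -0.069, -0.0], [-0.069, 0.998, 0.001], [0.0, 0.001, -1.0]]
force: [-0.4, 0.0, 0.0]
opening: 0.05
grip_force: 0.0
time_s: 42.75
tcp_pos: [0.4645, 0.0491, 0.2696]
eef_rot: [[-0.997, -0.072, -0.0], [-0.072, 0.997, 0.0], [0.0, 0.0, -1.0]]
force: [0.1, 0.1, 0.3]
opening: 0.05
grip_force: 0.0
tall [576.9 275.4] r 48.3 bbox c [577.7 275.6] h 0.15
pan [577.5 411.1] r 60.5 bbox c [576.3 410.9] h 0.107
492 [ 0.6149 -0.0898  0.1658]
485 [ 0.6151 -0.1889  0.1662]
500 [ 0.616  -0.2867  0.1655]
ball 0 [nan nan nan]
rows: [466.8 -15.7 269.7] turn 0 | tcp [464.6  48.8 269.7] open 50.0 f [ 0.6  1.  -1.2] t 42.85 q6 -1.59
  return np.nanmean(a, axis, out=out, keepdims=keepdims)
```

View pics/t7.png

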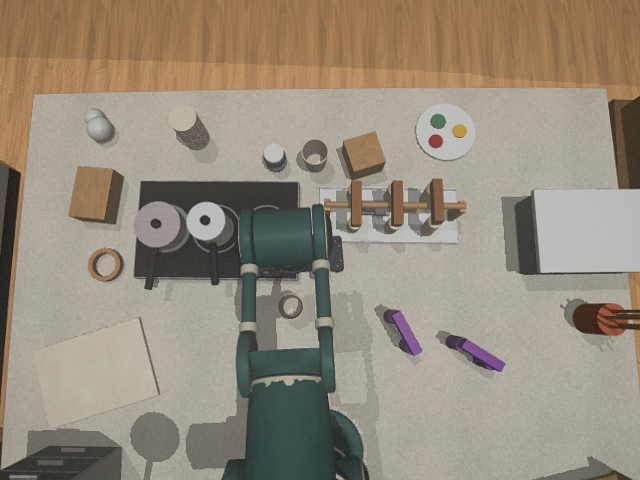

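The top view shows the pots on their marks (158,223) and (207,222) and the three pairs on the bar. The switch is hidden under the raised arm and has not been touched since it last read on. Handing in.

```bash
python3 -c "
from rig import arm
print(arm.sign_off())"
```

```text
the job is handed in; nothing more can be done
None
```

I handed the job in at about 43 s: the saucepan is on the rest mark, the tall pot is on the heating mark (slid back once after it was knocked aside), the switch is on (about 0.93 rad at its last clear reading; the arm hid it in the final picture), and the three pairs present hang over the bar; the sign-off gave no verdict.

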